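Sizzle plate to the pass: seat it, check its heat, call the waiter

ROBOT

A 6-joint arm with a two-finger parallel gripper is mounted at the origin on a cart in front of the work surface, level with it; the furniture and walls round the work are solid. World frame = base frame: x ahead of the robot, y to its left, z up, the work surface at z = 0. Lengths are in m, angles in rad, forces in N, time in s.
With the tool pointing down it reaches from about 0.375 to 0.9 m from the base axis. Payload 3.1 kg.
Tool frame: the origin (TCP) lies midway between the tips of the shut fingers; the grasp point (between the pads) lies robot.grip_depth behind it (robot.grip_depth is the distance from the TCP to the grasp point, in m); z points along the fingers, y is the line along which they close (so a half turn about z gives the same grasp; the last joint's range is limited). The gripper opens to 87 mm and grips with 3 to 60 N. Pads are 19 mm wide; open, the fingers measure 117 mm over their backs; the gripper's body (75 mm by 190 mm) begins 51 mm behind the grasp point.
Start: joints at [1.129, 0.527, 1.433, -0, 1.181, -0.178], TCP at [0.163, 0.603, 0.223] pointing down, gripper open.
Joint ranges: [-3.08, 3.08], [-0.75, 2.2], [0.22, 2.44], [-1.43, 4.57], [0, 2.65], [-2.85, 2.85]. Speed limits (rad/s): [2.79, 2.79, 3.14, 3.14, 3.14, 3.14].

INTERFACE

Orientations are given as a unit quaternion [x, y, z, w].
In Python, from rig import robot gives the robot as it stands.
- The arm moves only by the tool pendant, called after "Call:" as name(argument=value, ...) on one line, values as JSON. Schema: {"type":"object","properties":{"offsets":{"type":"array","items":{"type":"object","properties":{"tx":{"type":"number"},"ty":{"type":"number"},"tz":{"type":"number"},"twist":{"type":"number"}},"additionalProperties":false},"minItems":1,"maxItems":20},"aperture":{"type":"number"},"force":{"type":"number"},"only":{"type":"string"},"quiet":{"type":"boolean"},"lines":{"type":"string"}},"required":["offsets"],"additionalProperties":false}. offsets is a list of rows, 1 to 20 of them, each an object with the fields tx, ty, tz (the shift in m), twist (a turn about the tool's z in rad); a field left out counts as zero; each row shifts and turns the commanded pose from where the row before left it, along the tool's axes as they then stand; what a row does not reach is not made up. A row lasts 1/12 s, in which the tool goes at most 0.0417 m and 0.125 rad, less where a joint would pass 70% of its speed; a pose out of reach is approached as far as the arm can. aperture is the finger opening in m, set as the call begins (left out keeps the last). The fingers move at their own pace and stop on an object; force is the grip in N (left out, the last holds). Time passes only in rows, so rows that do not move let the fingers close. The tool returns the time, the measured TCP pose, the force, the opening and the grip force at its end. only (a regular expression) keeps the lines of the reply that match it, lines (a string "A,B") keeps lines A to B, and quiet returns only ok. Input that does not fit is refused with a message, and nothing moves.
- robot.get_obs(): the state, without advancing time (a new reading comes with each control period).
- robot.camera(name): name is "side" or "top" or "wrist"; returns a dict with "img" (384x512x3 uint8, red, green, blue), "fx", "fy", "cx", "cy" (pixels), "xyz" and "attitude" of the camera in the world. Camera axes: x right, y down, z forward; pixel columns grow to the right and rows downward; lengths in m; the calibration is good to about 2 mm. A picture is of the moment at which its call begins. There is no depth.
- robot.hand_in(): hands the job in; it is judged then, once.
The state is a dict: "time": time; "q": joint angles; "joint_velocities": joint speeds; "joint_torque": joint torques, N m; "position": TCP position; "tool_rot": TCP orientation; "ft_force": force on the tool from outside, world axes, zero at the start; "moment": the same for the moment, N m; "grip_width": finger opening in m; "grip_force": force on a finger pad.
Only numpy, scipy, OpenCV 4.12 (cv2) and the standard library are available. Lean on these libraries where they do the work, as an engineer would, in place of code of your own. Each camera call takes 0.05 s, during which the arm holds its last target. There are 200 camera calls.

TASK

Lift the hot sizzle plate off the wire trivet, turn it to suit and lower it on its wooden board so that the three studs come up through its three holes and it lies flat. Then take the infrared thermometer from its holder with its side key squeezed in, aim it at the middle of the plate's well from about 9 cm and hold it steady there for a good second and a half without touching the plate. Stand the thermometer back in its holder and only then ring the bell for the waiter; leave everything else where it is.

Things in the scene. Friction and masses are not known exactly. Their poses are not given: they have to be found in the camera images.
- sizzle_plate: Narrow dark cast-iron plate, 222 x 58 x 16 mm, 0.45-0.75 kg, loose on a fixed wire trivet (176 x 82 mm, 14 mm high). Origin: centre of underside; x along it, z up. Grip across its upright sides (58 mm, along y) at the middle, x -67 to +67. Well sunk 6 mm. End tabs 8 mm thick with 12 mm through holes: one at x = +85, two at x = -85. Hot: keep the thermometer off it.
- hole0 (a point): Plate: centre of the lone hole, at the underside (x = +85, y = 0 mm in the plate's frame).
- hole1 (a point): Plate: centre of one of the two paired holes, at the underside (x = -85, y = -17 mm).
- hole2 (a point): Plate: centre of the other paired hole, at the underside (x = -85, y = +17 mm).
- well (a point): The aiming target: centre of the well's floor, 10 mm above the plate's underside, on the plate's z axis.
- board: Loose wooden board, 250 x 104 mm, top 20 mm above the counter, 0.9 kg. Origin: centre of underside; x along it, z up. On top 3 steel studs, 8 mm thick, 14.5 mm high, bullet-nosed over the upper 7 mm: one at x = +85, y = 0; two at x = -85, y = -17 and +17. Seated, the plate's frame is the board's raised by 20 mm, 2 mm play all round; it fits one way round only.
- stud0 (a point): Board: foot of the lone stud, on the board's top (x = +85, y = 0 mm).
- stud1 (a point): Board: foot of one of the paired studs, on the board's top (x = -85, y = -17 mm); hole1 belongs here.
- stud2 (a point): Board: foot of the other paired stud, on the board's top (x = -85, y = +17 mm); hole2 belongs here.
- thermometer: Loose grey infrared thermometer, 0.2 kg: upright handle 30 (x) x 28 (y) x 118 mm; at its foot a 32 x 32 mm head points forward (+x) and down at 45 degrees. Origin: centre of the handle's bottom, 44 mm above the counter when stored; z up the handle. Nose reaches x = +54, z = -34 mm. Grip across y over the side key, at z = 88 mm (30 mm below the top).
- lens (a point): Front of the thermometer's lens, in the thermometer's frame at x = +44.5, y = 0, z = -24.5 mm. This point's own z axis is the beam: (0.707, 0, -0.707) in the thermometer's frame. It reads the spot that the beam hits; good from 60 to 120 mm.
- measure_key (a joint): Spring key (black, 22 x 46 mm) on the thermometer's left (+y) face, centred at z = 90 mm, 2.8 mm proud; 0 = out, 0.0022 m = fully in (about 4.5 N). A grip of 20 N or more across the handle over the key holds it in; it measures while in.
- holder: Black fixed holder, base 112 x 74 mm. Origin: on the counter under the stored thermometer's origin; x = the stored one's forward. The head drops from above between two cheeks 38 mm apart (3 mm play a side), flared at the top, 62 mm high; back wall 73 mm high, 3 mm behind the handle; front lip 29 mm high, 3 mm before the nose.
- holder_seat (a point): Where the thermometer's origin is when it is fully stored: 44 mm straight above the holder's origin; the thermometer's axes then match the holder's.
- service_bell: Loose chrome counter bell on a black foot, 86 mm across, 65 mm high, 0.18 kg. Origin: centre of its underside.
- bell_top (a point): Top of the bell's plunger button when up, 65 mm above the bell's underside, on its axis; the button is 12 mm across.
- service_bell_plunger (a joint): Bell plunger: 0 = up, 0.004 m = fully down (spring; a light push straight down). It rings from 0.0025.
- spice_jar: Spice jar, 45 mm across, 106 mm high; bystander. Origin: underside.
- teaspoon: Steel teaspoon, 139 mm long, lying; bystander. A fixed mug, 91 mm high, stands beside it on the robot's side. Origin: underside.
- kitchen_roll: Standing kitchen roll, 103 mm across, 228 mm high, fixed, at the back; keep clear of it. Origin: underside.
- bottle: Trigger spray bottle, 252 mm high, fixed, at the back; keep clear of it. Origin: underside.
- pen: Thick marker pen, 135 mm long, lying; bystander. Origin: underside.

How it is judged:
On the way, in this order (a step that is already met when the one before it is completed fails the run):
1. the plate lies flat on the board, its three holes over the three studs, and is let go (distance between hole0 and stud0 below 0.005 m and distance between hole1 and stud1 below 0.005 m and distance between hole2 and stud2 below 0.005 m and z of sizzle_plate in the frame of board below 0.0225 m and contact force between the fingers and sizzle_plate below 0.2 N and linear speed of sizzle_plate below 0.02 m/s), for 0.3 s.
2. the thermometer, its key held in, is aimed from 50 to 130 mm at the well's centre (beam within 12 mm) and held steady for a second while the plate is on its studs (x of well in the frame of lens between -0.012 and 0.012 m and y of well in the frame of lens between -0.012 and 0.012 m and z of well in the frame of lens between 0.05 and 0.13 m and value of joint measure_key above 0.0014 m and linear speed of thermometer below 0.03 m/s and distance between hole0 and stud0 below 0.005 m and distance between hole1 and stud1 below 0.005 m and distance between hole2 and stud2 below 0.005 m and z of sizzle_plate in the frame of board below 0.0225 m), for 1 s.
3. the thermometer stands in its holder and is let go (distance between thermometer and holder_seat below 0.008 m and angle between thermometer's own z axis and vertical below 0.15 rad and contact force between the fingers and thermometer below 0.2 N and linear speed of thermometer below 0.02 m/s), for 0.3 s.
4. the bell is rung: its plunger is pressed at least 2.5 mm (value of joint service_bell_plunger above 0.0025 m), for 0.05 s.
At the end, for the whole second after the job is handed in: The plate lies on the board with each hole within 5 mm of its stud's foot and its underside at most 2.5 mm above the board; the thermometer stands in its holder within 8 mm of its seat and within 0.15 rad of upright; both are at rest and let go; the bell stands upright, its plunger up again (all of step 1 and all of step 3 and angle between service_bell's own z axis and vertical below 0.1 rad and value of joint service_bell_plunger below 0.0015 m); the robot touches nothing.
It fails at once if the thermometer touches the hot plate (contact force between thermometer and sizzle_plate above 0.5 N).
It fails at once if the bell rings before the thermometer is back in its holder (value of joint service_bell_plunger above 0.0025 m and not (distance between thermometer and holder_seat below 0.008 m and angle between thermometer's own z axis and vertical below 0.15 rad)).
It fails at once if the board is pushed away by more than 40 mm (distance of board from where it was at the start of the episode above 0.04 m).
It fails at once if the bell is pushed away by more than 40 mm (distance of service_bell from where it was at the start of the episode above 0.04 m).
It fails at once if a bystander (spice jar, teaspoon or pen) is moved by more than 30 mm (distance of any of spice_jar, teaspoon, pen from where it was at the start of the episode above 0.03 m).
It also fails if it takes over 61 s, if anything falls off the work surface, if the arm or the gripper's body presses on something with over 40 N, if the wrist force passes 120 N, or if a joint passes its speed limit or range.

## Working session

There is one attempt and no reset: what is moved stays moved. The work goes in short steps, Python scripts to look and compute and a tool call to move; the robot and the scene stay as the last step left them, time stands still between calls to the robot, and variables do not carry over. Pictures are saved under pics/ and viewed, at most 10 in all, crops included, and the job is handed in when it is done.

```bash
mkdir -p pics; ls; python3 - <<'E'
from rig import robot
import cv2,numpy as np
print(robot.grip_depth)
o=robot.get_obs();print(o['position'],o['tool_rot'],o['grip_width'],o['time'])
for n in ['top','side']:
    c=robot.camera(n);print(n,{k:np.round(v,4).tolist() for k,v in c.items() if k!='img'})
    cv2.imwrite(f'pics/{n}0.png',c['img'][:,:,::-1]); np.savez(f'{n}0.npz',**c)
E
```

```text
pics
0.0187
[0.1626042  0.60273045 0.22159982] [ 1.31512176e-01  9.91313995e-01 -9.99469573e-04 -3.33577577e-04] 0.08706209882935333 0.0
top {'fx': 458.9059, 'fy': 458.9059, 'cx': 250.4465, 'cy': 188.4778, 'xyz': [0.3325, -0.084, 1.2328], 'attitude': [-0.7004, 0.7079, -0.0746, 0.0526]}
side {'fx': 380.2627, 'fy': 380.2627, 'cx': 256.6238, 'cy': 191.5773, 'xyz': [0.0907, -0.8466, 0.724], 'attitude': [0.8578, -0.2359, 0.1325, -0.437]}
```

View pics/top0.png

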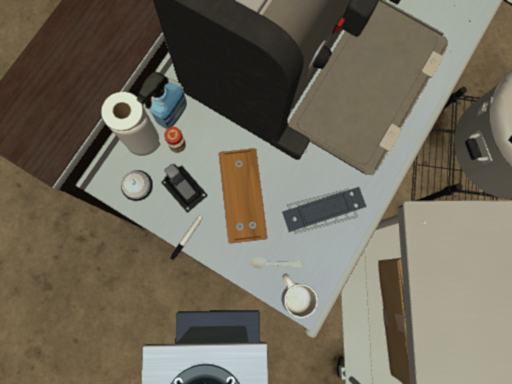

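View pics/side0.png

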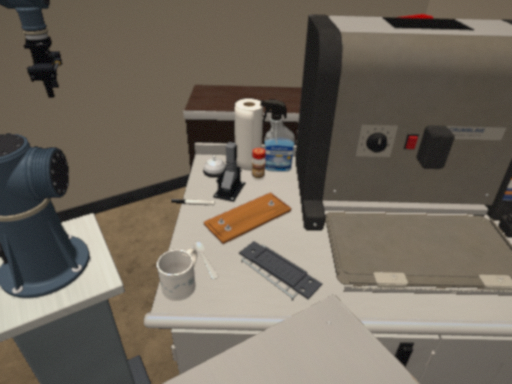

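Top view: board at about (243,195), with the lone stud at (239,163) and the pair at (238,226) and (253,225). The plate is at (325,208), holder and thermometer at (183,187), bell at (136,184). The side view agrees. Next I'll measure with masks and look at an enlarged crop.

```bash
cat > h.py <<'E'
import numpy as np,cv2
from scipy.spatial.transform import Rotation as R
def ray(c,u,v):
    d=R.from_quat(c['attitude']).apply([(u-c['cx'])/c['fx'],(v-c['cy'])/c['fy'],1.]);return np.array(c['xyz'],float),d
def onz(c,u,v,z):
    p,d=ray(c,u,v);return p+d*(z-p[2])/d[2]
def proj(c,P):
    q=R.from_quat(c['attitude']).inv().apply(np.array(P)-c['xyz']);return c['cx']+c['fx']*q[0]/q[2],c['cy']+c['fy']*q[1]/q[2]
def tri(c1,p1,c2,p2):
    a,d=ray(c1,*p1);b,e=ray(c2,*p2)
    s=np.linalg.lstsq(np.c_[d,-e],b-a,rcond=None)[0];x,y=a+s[0]*d,b+s[1]*e
    return (x+y)/2,np.linalg.norm(x-y)
def load(n): return dict(np.load(n))
def blobs(m,amin=100):
    cs=cv2.findContours(m.astype(np.uint8),cv2.RETR_EXTERNAL,cv2.CHAIN_APPROX_NONE)[0]
    return [(cv2.contourArea(k),cv2.minAreaRect(k),k) for k in cs if cv2.contourArea(k)>amin]
E
python3 - <<'E'
from h import *
c=load('top0.npz');im=c['img'];hsv=cv2.cvtColor(im,cv2.COLOR_RGB2HSV)
H,S,V=[hsv[:,:,i].astype(int) for i in range(3)]
roi=np.zeros(V.shape,bool);roi[130:260,100:390]=1
for nm,m,z in [('board',(H<25)&(S>90)&(V>80)&roi,.02),('dark',(V<95)&roi,.03)]:
    for a,r,k in blobs(m,150):
        b=cv2.boxPoints(r);P=np.array([onz(c,*q,z)[:2] for q in b])
        e=np.diff(np.r_[P,P[:1]],axis=0)
        print(nm,a,np.round(r[0],1),'ctr',P.mean(0).round(4),'sides',np.linalg.norm(e,axis=1)[:2].round(4),'ang',np.arctan2(e[:2,1],e[:2,0]).round(3))
crop=im[120:280,110:380]
cv2.imwrite('pics/crop0.png',cv2.resize(crop,None,fx=2.96,fy=2.96,interpolation=cv2.INTER_CUBIC)[:,:,::-1])
E
```

```text
board 2272.5 [137. 234.] ctr [0.4349 0.1754] sides [0.1307 0.1944] ang [ 0.045 -1.58 ]
board 3320.0 [242.4 195.2] ctr [ 0.5371 -0.1014] sides [0.1048 0.2479] ang [-1.462 -3.05 ]
board 203.0 [172.5 137. ] ctr [0.6977 0.0875] sides [0.0463 0.0397] ang [-1.575 -3.128]
dark 256.5 [170.8 250.4] ctr [0.3902 0.0852] sides [0.0432 0.0826] ang [-0.271 -1.871]
dark 474.0 [124.6 223.9] ctr [0.4604 0.2067] sides [0.0367 0.1754] ang [-0.523 -2.137]
dark 1594.0 [323.7 208.6] ctr [ 0.4958 -0.3178] sides [0.2185 0.0584] ang [-1.259 -2.875]
dark 994.5 [182.5 186.5] ctr [0.5586 0.0576] sides [0.0712 0.1226] ang [-0.843 -2.442]
dark 966.0 [306.2 150.6] ctr [ 0.6556 -0.2749] sides [0.0728 0.3299] ang [-0.533 -2.139]
```

View pics/crop0.png

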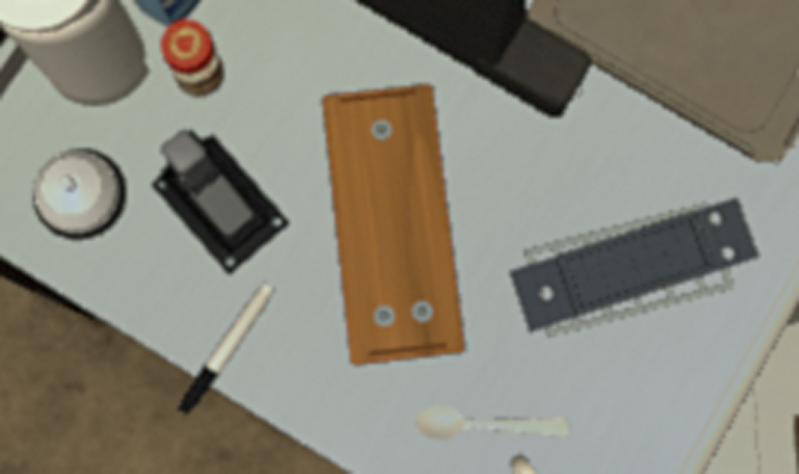

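```bash
cat >> h.py <<'E'
def go(x,y,head=None,z=None,obs=None):
    "offsets in the current tool axes to reach world TCP x,y,z; turn to tool-y heading (mod pi)"
    from rig import robot
    o=robot.get_obs();M=R.from_quat(o['tool_rot']);p=np.array(o['position'])
    d=M.inv().apply(np.array([x,y,p[2] if z is None else z])-p)
    Y=M.as_matrix()[:,1];h=np.arctan2(Y[1],Y[0])
    t=None if head is None else -((head-h+np.pi)%(2*np.pi)-np.pi)
    print('shift',d.round(4),'head',round(h,4),'turn',t,'p',p.round(4),'q',np.round(o['q'],3),'tilt',M.as_matrix()[:,2].round(4))
E
python3 - <<'E'
from h import *
c=load('top0.npz');s=load('side0.npz')
f=lambda a,b,z:onz(c,110+a/2.96-.33,120+b/2.96-.33,z)[:2]
def fit(z,l,p,q):
    L,P,Q=f(*l,z),f(*p,z),f(*q,z);m=(P+Q)/2
    print('lone-pair',np.linalg.norm(L-m),'pair',np.linalg.norm(P-Q),'ctr',(L+m)/2,'head',np.arctan2(*(L-m)[::-1]))
fit(.033,(381,129),(384,316),(422,312))   # board studs
fit(.020,(546,293),(714,218),(728,254))   # plate holes
print('plate q',)
t=(110+182/2.96,120+140/2.96)
print('handle top',tri(c,t,s,(231,145)))
print('bell top',tri(c,(110+70/2.96,120+184/2.96),s,(212,158)),f(79,195,.03))
for w in [(165,185),(278,222),(230,262)]: print(f(*w,.006))
go(.45,.15,.31,.25)
E
```

```text
lone-pair 0.1691540188907391 pair 0.03382076412883077 ctr [ 0.5357823  -0.10053858] head 0.10674954176748493
lone-pair 0.16912850223444778 pair 0.03504952606486483 ctr [ 0.49585237 -0.3194152 ] head 1.8743885801654168
plate q
handle top (array([0.57708998, 0.07102201, 0.1562104 ]), np.float64(0.009114321620257207))
bell top (array([0.56113371, 0.18193926, 0.05700086]), np.float64(0.009119589511813457)) [0.56162363 0.17909233]
[0.57491616 0.10645128]
[0.53971033 0.00309904]
[0.50325813 0.04636326]
shift [-0.3955 -0.3622 -0.0278] head 1.307 turn 0.9970189204441002 p [0.1626 0.6028 0.2217] q [ 1.129  0.528  1.434 -0.     1.181 -0.178] tilt [-8.0e-04 -1.8e-03 -1.0e+00]
```

Call:
pendant(offsets=[{"tx": -0.028, "ty": -0.026, "tz": -0.002}, {"tx": -0.028, "ty": -0.026, "tz": -0.002}, {"tx": -0.028, "ty": -0.026, "tz": -0.002}, {"tx": -0.028, "ty": -0.026, "tz": -0.002}, {"tx": -0.028, "ty": -0.026, "tz": -0.002}, {"tx": -0.028, "ty": -0.026, "tz": -0.002}, {"tx": -0.028, "ty": -0.026, "tz": -0.002}, {"tx": -0.028, "ty": -0.026, "tz": -0.002}, {"tx": -0.028, "ty": -0.026, "tz": -0.002}, {"tx": -0.028, "ty": -0.026, "tz": -0.002}, {"tx": -0.028, "ty": -0.026, "tz": -0.002}, {"tx": -0.028, "ty": -0.026, "tz": -0.002}, {"tx": -0.028, "ty": -0.026, "tz": -0.002}, {"tx": -0.028, "ty": -0.026, "tz": -0.002}], aperture=0.087)

```text
time: 1.27
position: [0.4468, 0.1479, 0.2505]
tool_rot: [0.132, 0.991, 0.0, -0.0]
ft_force: [0.5, 1.6, 0.1]
grip_width: 0.0871
grip_force: 0.0
```

Call:
pendant(offsets=[{"twist": 0.124}, {"twist": 0.124}, {"twist": 0.124}, {"twist": 0.124}, {"twist": 0.124}, {"twist": 0.124}, {"twist": 0.124}, {"twist": 0.124}, {}])

```text
time: 2.02
position: [0.4462, 0.1497, 0.2503]
tool_rot: [0.588, 0.809, -0.0, -0.0]
ft_force: [-0.1, -0.0, -0.0]
grip_width: 0.087
grip_force: 0.0
```

```bash
python3 -c "
from h import *
go(.4958,-.3186,1.879-np.pi/2,.16)"
```

```text
shift [-0.4609 -0.0968  0.0902] head 0.3129 turn 0.004662899641891816 p [0.4462 0.1497 0.2503] q [ 0.086  0.282  1.772  0.     1.088 -0.227] tilt [-8.e-04 -0.e+00 -1.e+00]
```

Call:
pendant(offsets=[{"tx": -0.033, "ty": -0.007}, {"tx": -0.033, "ty": -0.007}, {"tx": -0.033, "ty": -0.007}, {"tx": -0.033, "ty": -0.007}, {"tx": -0.033, "ty": -0.007}, {"tx": -0.033, "ty": -0.007}, {"tx": -0.033, "ty": -0.007, "tz": 0.01}, {"tx": -0.033, "ty": -0.007, "tz": 0.01}, {"tx": -0.033, "ty": -0.007, "tz": 0.01}, {"tx": -0.033, "ty": -0.007, "tz": 0.015}, {"tx": -0.033, "ty": -0.007, "tz": 0.015}, {"tx": -0.033, "ty": -0.007, "tz": 0.015}, {"tx": -0.033, "ty": -0.007, "tz": 0.015}, {"tx": -0.033, "ty": -0.006, "twist": 0.004}, {}, {}])

```text
time: 3.35
position: [0.4972, -0.3214, 0.1597]
tool_rot: [0.589, 0.808, 0.0, -0.0]
ft_force: [-0.5, 0.3, -1.3]
grip_width: 0.0869
grip_force: 0.0
```

```bash
python3 - <<'E'
from h import *
from rig import robot
c=robot.camera('wrist');np.savez('w1.npz',**c);cv2.imwrite('pics/w1.png',c['img'][:,:,::-1])
print(c['xyz'],c['attitude'],c['fx'])
g=c['img'].max(2);m=(g<100)
for a,r,k in blobs(m,400):
    P=np.array([onz(c,*q,.03)[:2] for q in cv2.boxPoints(r)]);e=np.diff(np.r_[P,P[:1]],axis=0)
    print(a,r,P.mean(0),np.linalg.norm(e,axis=1)[:2],np.arctan2(e[:2,1],e[:2,0]))
go(.4958,-.3186,1.879-np.pi/2,.04)
E
```

```text
[ 0.47345429 -0.24444841  0.32175089] [0.97748249 0.15292333 0.02214443 0.14370825] 293.886546711168
874.5 ((25.797298431396484, 143.78378295898438), (52.12672424316406, 32.34944534301758), 17.10272979736328) [ 0.26923553 -0.35052614] [0.03438724 0.04764415] [ 1.37018742 -0.00214144]
96847.5 ((255.5, 224.5), (317.0, 511.0), 90.0) [ 0.52124957 -0.39320502] [0.46943464 0.3894509 ] [ 0.3102049  -1.01514564]
964.5 ((361.15020751953125, 25.86910057067871), (243.80377197265625, 5.327271938323975), 13.392498016357422) [ 0.54540427 -0.15297462] [0.00406269 0.21902449] [1.60297899 0.10547224]
4098.5 ((46.53810501098633, 32.374534606933594), (86.44168853759766, 69.49825286865234), 7.431407928466797) [ 0.27783312 -0.24448733] [0.05876752 0.07303449] [1.50722817 0.19431865]
shift [ 0.0011 -0.0006  0.1199] head 0.3118 turn 0.003607780351686962 p [ 0.4968 -0.3196  0.1599] q [-0.761  0.56   1.58   0.     1.004 -1.073] tilt [-0.0011  0.0015 -1.    ]
```

View pics/w1.png

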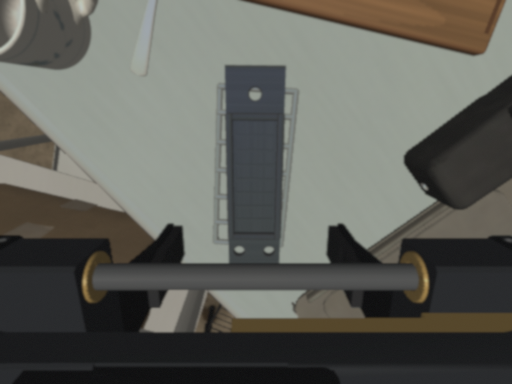

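Wrist view: lone hole at (255,95), pair at (239,250) and (268,250). The plate is upright between the fingers and the trivet wires are just outside it.

```bash
python3 - <<'E'
from h import *
c=load('w1.npz');g=cv2.cvtColor(c['img'],cv2.COLOR_RGB2GRAY).astype(float)
def cen(u,v,r=11):
    w=g[v-r:v+r+1,u-r:u+r+1];m=w>110
    n,l,st,ct=cv2.connectedComponentsWithStats(m.astype(np.uint8));i=1+np.argmin(np.hypot(*(ct[1:]-r).T));print(st[i][4],ct[i]);return ct[i]+[u-r,v-r]
L,P,Q=[onz(c,*cen(*p),.020)[:2] for p in [(255,95),(239,250),(268,250)]];m=(P+Q)/2
print(np.linalg.norm(L-m),np.linalg.norm(P-Q),(L+m)/2,np.arctan2(*(L-m)[::-1]))
E
python3 -c "
from h import *
go(.4958,-.3190,1.879-np.pi/2,.03)"
```

```text
102 [10.62745098 10.1372549 ]
48 [10.95833333  9.9375    ]
43 [11.41860465 10.3255814 ]
0.16766477024531443 0.0335624411832184 [ 0.49530251 -0.31652909] 1.8742777589600885
shift [ 0.0007 -0.0007  0.1299] head 0.3118 turn 0.003607780351686962 p [ 0.4968 -0.3196  0.1599] q [-0.761  0.56   1.58   0.     1.004 -1.073] tilt [-0.0011  0.0015 -1.    ]
```

Call:
pendant(offsets=[{"tx": 0.002, "ty": -0.0007, "tz": 0.012, "twist": 0.006}, {"tz": 0.016}, {"tz": 0.016}, {"tz": 0.016}, {"tz": 0.016}, {"tz": 0.016}, {"tz": 0.014}, {"tz": 0.012}, {"tz": 0.01}, {"tz": 0.006}, {"tz": 0.004}, {"tz": 0.003}, {}, {}, {}])

```text
time: 4.65
position: [0.4964, -0.3182, 0.0201]
tool_rot: [0.591, 0.806, -0.0, 0.001]
ft_force: [-0.1, -0.4, 0.4]
grip_width: 0.0867
grip_force: 0.0
```

Call:
pendant(offsets=[{"tz": 0.001}, {}, {}, {}, {}, {}, {}, {}, {}, {}], aperture=0.04, force=45)

```text
time: 5.48
position: [0.4959, -0.3179, 0.0186]
tool_rot: [0.591, 0.806, -0.0, -0.0]
ft_force: [-1.7, 0.2, 2.1]
grip_width: 0.0576
grip_force: 45.0
```

Call:
pendant(offsets=[{"tz": -0.004}, {"tz": -0.008}, {"tz": -0.012}, {"tz": -0.016}, {"tz": -0.02}, {"tz": -0.02}, {"tz": -0.02}, {"tz": -0.01}, {"tz": -0.004}, {}, {}])

```text
time: 6.4
position: [0.4956, -0.3174, 0.1321]
tool_rot: [0.591, 0.806, 0.0, -0.001]
ft_force: [0.9, 0.5, -5.8]
grip_width: 0.0576
grip_force: 45.0
```

```bash
python3 -c "
from h import *
go(.536,-.1005,.103-np.pi/2,.13)"
```

```text
shift [0.1947 0.1037 0.0022] head 0.305 turn 1.7728226161955742 p [ 0.4956 -0.3174  0.1321] q [-0.759  0.595  1.608  0.     0.94  -1.064] tilt [-9.e-04  9.e-04 -1.e+00]
```

Call:
pendant(offsets=[{"tx": 0.01, "ty": 0.005}, {"tx": 0.0195, "ty": 0.0104}, {"tx": 0.0195, "ty": 0.0104}, {"tx": 0.0195, "ty": 0.0104}, {"tx": 0.0195, "ty": 0.0104}, {"tx": 0.0195, "ty": 0.0104}, {"tx": 0.0195, "ty": 0.0104}, {"tx": 0.0195, "ty": 0.0104}, {"tx": 0.0195, "ty": 0.0104}, {"tx": 0.0195, "ty": 0.0104}, {"tx": 0.0095, "ty": 0.0052}, {}])

```text
time: 7.4
position: [0.5355, -0.0974, 0.1315]
tool_rot: [0.59, 0.807, -0.0, -0.002]
ft_force: [0.1, 0.0, -5.2]
grip_width: 0.0573
grip_force: 45.0
```

Call:
pendant(offsets=[{"twist": 0.06}, {"twist": 0.12}, {"twist": 0.12}, {"twist": 0.12}, {"twist": 0.12}, {"twist": 0.12}, {"twist": 0.12}, {"twist": 0.12}, {"twist": 0.12}, {"twist": 0.12}, {"twist": 0.12}, {"twist": 0.12}, {"twist": 0.12}, {"twist": 0.12}, {"twist": 0.12}, {"twist": 0.033}, {}, {}])

```text
time: 8.9
position: [0.5362, -0.1013, 0.1321]
tool_rot: [0.999, 0.052, -0.0, -0.0]
ft_force: [-0.2, 0.3, -4.4]
grip_width: 0.0573
grip_force: 45.0
```

```bash
python3 - <<'E'
from h import *
from rig import robot
go(.536,-.1005,.103-np.pi/2,.13)
for n in ['wrist','top']:
    c=robot.camera(n);np.savez(n[0]+'2.npz',**c)
    if n=='wrist': cv2.imwrite('pics/w2.png',c['img'][:,:,::-1]);print(c['xyz'],c['attitude'])
E
```

```text
shift [-0.0001 -0.0009  0.0021] head -1.4675 turn 0.0003081502243542644 p [ 0.5362 -0.1013  0.1321] q [-0.391  0.549  1.717 -0.     0.877  1.076] tilt [-9.e-04 -0.e+00 -1.e+00]
[ 0.61619069 -0.09193691  0.29400515] [ 0.73446695 -0.66250001 -0.09906123  0.10880672]
```

View pics/w2.png

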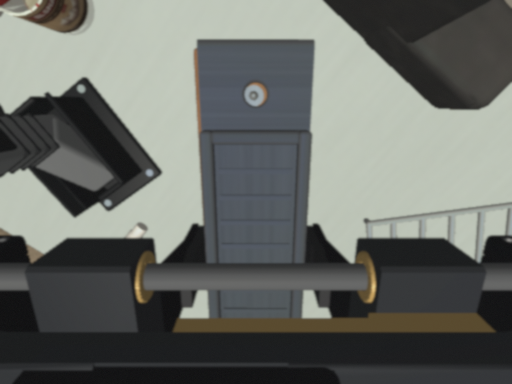

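The wrist view shows the lone stud through the lone hole at (256,95). The tab's end edge runs from (198,41) to (313,41), and board brown peeks out on the left edge only.

```bash
python3 - <<'E'
from h import *
from rig import robot
c=load('w2.npz');g=c['img'].astype(int)
# hole: non-plate pixels (plate is bluish dark) around (256,95)
hsv=cv2.cvtColor(c['img'],cv2.COLOR_RGB2HSV)
w=c['img'][75:116,236:277];gw=cv2.cvtColor(w,cv2.COLOR_RGB2GRAY);hw=hsv[75:116,236:277]
m=(gw>85)|((hw[:,:,0]<25)&(hw[:,:,1]>60))
b=max(blobs(m,30),key=lambda t:t[0]);e,rad=cv2.minEnclosingCircle(b[2]);e=np.array(e)+[236,75];print('hole',e,rad)
st=(gw>110)&(hw[:,:,1]<60);b2=max(blobs(st,10),key=lambda t:t[0]);s,r2=cv2.minEnclosingCircle(b2[2]);s=np.array(s)+[236,75];print('stud',s,r2)
print('hole R',np.linalg.norm(onz(c,*e,.1355)-onz(c,e[0]+rad,e[1],.1355)),'stud r',np.linalg.norm(onz(c,*s,.030)-onz(c,s[0]+r2,s[1],.030)))
h=onz(c,*e,.1355)
print('hole w',h,'stud w tip',onz(c,*s,.033))
# tab edges
gr=cv2.cvtColor(c['img'],cv2.COLOR_RGB2GRAY)
pl=((g[:,:,2]-g[:,:,0])>3)&(gr<100)
for v in (50,70,90,110,120):
    x=np.where(pl[v,180:330])[0]+180;a,b_=onz(c,x[0]-.5,v,.1355),onz(c,x[-1]+.5,v,.1355);print(v,x[0],x[-1],a[:2],b_[:2],np.linalg.norm(a-b_),((a+b_)/2)[:2])
ys=[np.where(pl[20:90,u])[0][0]+20-.5 for u in range(205,306,5)]
k=np.polyfit(range(205,306,5),ys,1);A=onz(c,205,np.polyval(k,205),.1355);B=onz(c,305,np.polyval(k,305),.1355)
d=B-A;print('plate head',np.arctan2(d[1],d[0])+np.pi/2, 'end mid', )
# top view: studs/board with plate over it
t=load('t2.npz')
b0=np.array([.536,-.1005]);u=np.array([np.cos(.1),np.sin(.1)]);print('stud0 exp',b0+.085*u)
E
```

```text
hole [256.  98.] 26.24890899658203
stud [253.1428566  95.2857151] 11.08879566192627
hole R 0.01348959736637356 stud r 0.009468245119033724
hole w [ 0.61823958 -0.09199061  0.1355    ] stud w tip [ 0.62148907 -0.08940015  0.033     ]
50 198 312 [ 0.63766524 -0.06104337] [ 0.64345288 -0.11729156] 0.05654516757198918 [ 0.64055906 -0.08916746]
70 199 311 [ 0.62857908 -0.06196019] [ 0.63437502 -0.11824621] 0.05658364372855863 [ 0.63147705 -0.0901032 ]
90 200 310 [ 0.61915244 -0.06291137] [ 0.624957   -0.11923663] 0.0566235620383104 [ 0.62205472 -0.091074  ]
110 201 309 [ 0.60936581 -0.06389887] [ 0.61517932 -0.12026487] 0.05666500513222949 [ 0.61227257 -0.09208187]
120 202 308 [ 0.60435795 -0.06466807] [ 0.61012219 -0.12053293] 0.05616145258904897 [ 0.60724007 -0.0926005 ]
plate head 0.0975658972186888 end mid
stud0 exp [ 0.62057535 -0.09201416]
```

```bash
python3 - <<'E'
from h import *
c=load('w2.npz');t=load('t2.npz')
a=cv2.resize(c['img'][70:120,231:281],(400,400),interpolation=cv2.INTER_CUBIC)
b=cv2.resize(t['img'][140:250,210:280],(255,400),interpolation=cv2.INTER_CUBIC)
cv2.imwrite('pics/z2.png',np.hstack([a,b])[:,:,::-1])
E
```

```text
(no output)
```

View pics/z2.png

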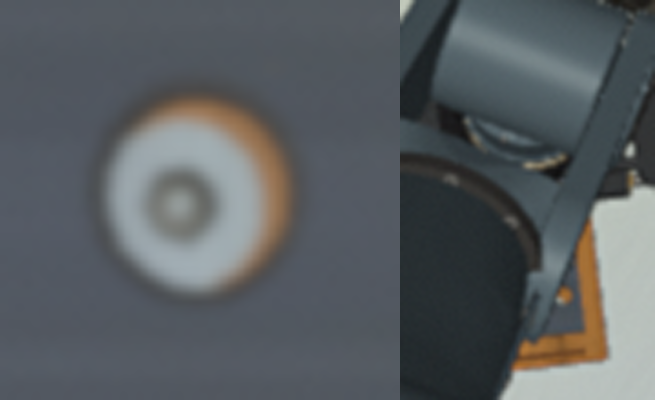

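The left crop gives the hole centre at wrist pixel (255.1,93.9) and the stud tip at (253.0,95.0). The right crop (top view) shows one paired hole with orange board under it.

```bash
python3 - <<'E'
from h import *
c=load('w2.npz');t=load('t2.npz')
H=onz(c,255.1,93.9,.1335);S=onz(c,253.0,95.0,.0345)
u=np.array([np.cos(.102),np.sin(.102)])
print('hole',H,'stud',S,'diff',S-H,'plate ctr from hole',H[:2]-.085*u,'board ctr',S[:2]-.085*u)
# paired hole + board edge in top view
k=70/255
print('pair hole (top)',onz(t,210+(565-400)*k,140+295*k-.3,.1335))
for hd in (.0976,.1027): 
    u=np.array([np.cos(hd),np.sin(hd)]);n=np.array([-u[1],u[0]]);print('exp hole1',H[:2]-.17*u-.017*n)
# board right and bottom edges in top view
hsv=cv2.cvtColor(t['img'],cv2.COLOR_RGB2HSV);m=(hsv[:,:,0]<25)&(hsv[:,:,1]>90)&(hsv[:,:,2]>80)
R_=[(np.where(m[v,230:290])[0][-1]+230.5,v) for v in range(206,236,3)]
P=np.array([onz(t,*p,.02)[:2] for p in R_]);f=np.polyfit(P[:,0],P[:,1],1);print('right edge head',np.arctan(f[0]))
n=np.array([-np.sin(.1),np.cos(.1)]);print('board centre n-coord from edge',(P@n).mean()+.052,'stud n',S[:2]@n)
c0=load('top0.npz');hsv=cv2.cvtColor(c0['img'],cv2.COLOR_RGB2HSV);m=(hsv[:,:,0]<25)&(hsv[:,:,1]>90)&(hsv[:,:,2]>80)
for side in (0,-1):
    P=np.array([onz(c0,np.where(m[v,205:280])[0][side]+205+(.5 if side else -.5),v,.02)[:2] for v in range(160,234,3)]);f=np.polyfit(P[:,0],P[:,1],1);print('edge head',side,np.arctan(f[0]),(P@n).mean())
E
```

```text
hole [ 0.62023239 -0.09131754  0.1335    ] stud [ 0.62167305 -0.08927255  0.0345    ] diff [ 0.00144067  0.00204499 -0.099     ] plate ctr from hole [ 0.53567417 -0.09997251] board ctr [ 0.53711484 -0.09792752]
pair hole (top) [ 0.45368706 -0.13034289  0.1335    ]
exp hole1 [ 0.452698  -0.1248023]
exp hole1 [ 0.45287095 -0.12565629]
right edge head 0.10379315182937641
board centre n-coord from edge -0.15289514422421524 stud n -0.15089030372737983
edge head 0 0.10594180120155783 -0.10316255567087561
edge head -1 0.10731618387337295 -0.20453922072775932
```

Call:
pendant(offsets=[{"tx": 0.0014, "ty": -0.0024}, {"tz": 0.006}, {"tz": 0.012}, {"tz": 0.012}, {"tz": 0.012}, {"tz": 0.012}, {"tz": 0.012}, {"tz": 0.01}, {"tz": 0.006}, {"tz": 0.003}, {}, {}, {}])

```text
time: 10.08
position: [0.5382, -0.0984, 0.0481]
tool_rot: [0.999, 0.051, 0.001, 0.0]
ft_force: [-0.0, -0.0, -4.9]
grip_width: 0.0576
grip_force: 45.0
```

```bash
python3 - <<'E'
from h import *
from rig import robot
go(.536,-.1,.105-np.pi/2,.13)
c=robot.camera('wrist');np.savez('w3.npz',**c);t=robot.camera('top');np.savez('t3.npz',**t);s=robot.camera('side');np.savez('s3.npz',**s)
a=cv2.resize(c['img'][70:120,231:281],(400,400),interpolation=cv2.INTER_CUBIC)
b=cv2.resize(s['img'][180:250,195:300],(390,260),interpolation=cv2.INTER_CUBIC)
b=cv2.copyMakeBorder(b,0,140,0,0,cv2.BORDER_CONSTANT)
cv2.imwrite('pics/z3.png',np.hstack([a,b])[:,:,::-1])
E
```

```text
shift [-0.0023  0.0014 -0.0819] head -1.4679 turn -0.0021380721480386278 p [ 0.5382 -0.0984  0.0481] q [-0.385  0.689  1.762 -0.     0.689  1.083] tilt [ 1.3e-03 -6.0e-04 -1.0e+00]
```

View pics/z3.png

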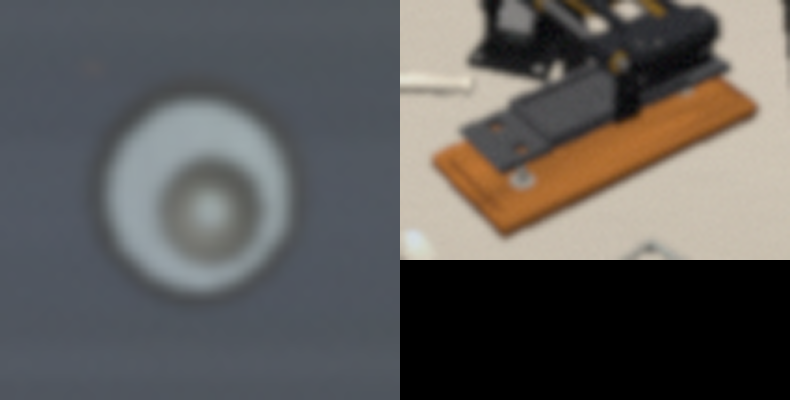

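Left crop: hole centre at wrist pixel (255.4,93.9), stud at (256.75,95.5). Right crop (side view): paired holes at about (221.4,214.2) and (227.3,220.4), with a paired stud below at about (227.3,228).

```bash
python3 - <<'E'
from h import *
c=load('w3.npz');s=load('s3.npz');s0=load('side0.npz');t=load('t3.npz')
H=onz(c,255.4,93.9,.0515);S=onz(c,256.75,95.5,.0345);print('wrist hole',H,'stud',S,'need',(S-H)[:2])
k=105/390
h2,h1=onz(s,195+98*k-.4,180+127*k-.4,.049),onz(s,195+120*k-.4,180+150*k-.4,.049)
print('side holes',h2,h1,np.linalg.norm(h1-h2))
print('side stud now',onz(s,195+122*k-.4,180+180*k-.4,.026))
g=cv2.cvtColor(s0['img'],cv2.COLOR_RGB2HSV)
m=(g[:,:,1]<70);m[:205]=0;m[240:]=0;m[:,:205]=0;m[:,290:]=0
sub=s0['img'][205:240,205:245]
import sys
S_=g[205:240,205:290,1]
n,l,st,ct=cv2.connectedComponentsWithStats(((S_<110)).astype(np.uint8))
for i in range(1,n):
    if 3<st[i][4]<60: print(st[i],ct[i]+[205,205],onz(s0,*(ct[i]+[205,205]),.026))
E
```

```text
wrist hole [ 0.62221742 -0.08854228  0.0515    ] stud [ 0.62190299 -0.08935327  0.0345    ] need [-0.00031444 -0.00081099]
side holes [ 0.44997329 -0.09279285  0.049     ] [ 0.45177875 -0.12496945  0.049     ] 0.03222721446563681
side stud now [ 0.44918562 -0.13189228  0.026     ]
[64  0  4  1  4] [270.5 205. ] [ 0.60993152 -0.103682    0.026     ]
[82  0  3  2  4] [288.25 205.25] [ 0.65565612 -0.13129217  0.026     ]
[13 14  6  5 24] [220.70833333 221.29166667] [ 0.44622932 -0.09672997  0.026     ]
[20 20  6  6 28] [227.5        227.78571429] [ 0.4498547  -0.13094308  0.026     ]
```

Call:
pendant(offsets=[{"tx": -0.0004, "ty": 0.0009, "tz": 0.002, "twist": -0.002}, {"tz": 0.003}, {"tz": 0.003}, {"tz": 0.003}, {"tz": 0.002}, {"tz": 0.001}, {}, {}, {}])

```text
time: 10.98
position: [0.5375, -0.0991, 0.0336]
tool_rot: [0.999, 0.052, 0.0, 0.0]
ft_force: [0.2, -0.5, -5.0]
grip_width: 0.0576
grip_force: 45.0
```

Call:
pendant(offsets=[{"tz": 0.002}, {"tz": 0.002}, {"tz": 0.002}, {"tz": 0.001}, {"tz": 0.001}, {}, {}, {}])

```text
time: 11.65
position: [0.5374, -0.0992, 0.0256]
tool_rot: [0.999, 0.052, 0.0, 0.0]
ft_force: [-0.2, 0.2, -4.4]
grip_width: 0.0575
grip_force: 45.0
```

Call:
pendant(offsets=[{"tz": 0.0008}, {"tz": 0.0007}, {}, {}])

```text
time: 11.98
position: [0.5375, -0.0992, 0.0246]
tool_rot: [0.999, 0.052, 0.0, 0.0]
ft_force: [-1.3, 0.1, 1.6]
grip_width: 0.0572
grip_force: 45.0
```

Call:
pendant(offsets=[{}, {}, {}, {}, {}], aperture=0.075)

```text
time: 12.4
position: [0.5375, -0.0992, 0.0241]
tool_rot: [0.999, 0.052, 0.0, 0.0]
ft_force: [-0.2, 0.0, 0.7]
grip_width: 0.0736
grip_force: 0.0
```

Call:
pendant(offsets=[{"tz": -0.005}, {"tz": -0.01}, {"tz": -0.02}, {"tz": -0.03}, {"tz": -0.03}, {"tz": -0.03}, {"tz": -0.03}, {"tz": -0.015}, {}, {}], aperture=0.085)

```text
time: 13.23
position: [0.5377, -0.0992, 0.1955]
tool_rot: [0.999, 0.052, 0.001, 0.001]
ft_force: [-0.3, -0.5, 0.9]
grip_width: 0.0851
grip_force: 0.0
```

```bash
python3 - <<'E'
from h import *
from rig import robot
for n in ['wrist','top','side']:
    c=robot.camera(n);np.savez(n[0]+'4.npz',**c)
    if n=='wrist': cv2.imwrite('pics/w4.png',c['img'][:,:,::-1])
go(.5,.1,0,.2)
E
```

```text
shift [-0.0152 -0.2014 -0.0069] head -1.466 turn -1.466006954589318 p [ 0.5362 -0.0987  0.1928] q [-0.387  0.46   1.663 -0.     1.021  1.079] tilt [-0.0029  0.0011 -1.    ]
```

View pics/w4.png

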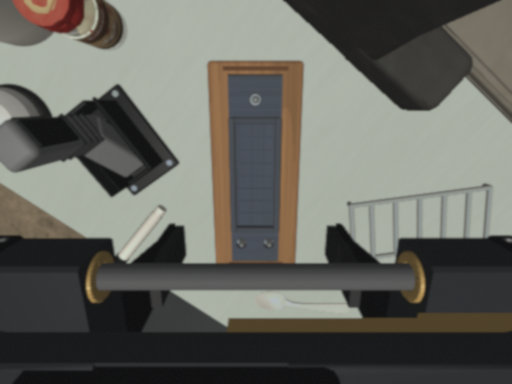

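Seated: the three studs show in their holes at (255,100), (241,244) and (267,244). The holder is at left with base screws at (115,93), (174,162) and (134,188).

```bash
python3 - <<'E'
from h import *
go(.574,.069,-.871,.235)
w=load('w4.npz');t=load('t4.npz')
for p in [(115,93),(174,162),(134,188)]: print(onz(w,*p,.006))
E
```

```text
shift [ 0.055  -0.1629 -0.0421] head -1.466 turn -0.5950069545893175 p [ 0.5362 -0.0987  0.1928] q [-0.387  0.46   1.663 -0.     1.021  1.079] tilt [-0.0029  0.0011 -1.    ]
[0.61164574 0.06972011 0.006     ]
[0.5390148  0.00112056 0.006     ]
[0.50093268 0.04981721 0.006     ]
```

Call:
pendant(offsets=[{"tz": -0.02}, {"tz": -0.022}, {"tx": 0.01, "ty": -0.03}, {"tx": 0.01, "ty": -0.03}, {"tx": 0.01, "ty": -0.03}, {"tx": 0.01, "ty": -0.03}, {"tx": 0.01, "ty": -0.03}, {"tx": 0.005, "ty": -0.013}, {"twist": -0.119}, {"twist": -0.119}, {"twist": -0.119}, {"twist": -0.119}, {"twist": -0.119}, {}, {}, {}])

```text
time: 14.72
position: [0.5747, 0.0685, 0.2352]
tool_rot: [0.94, 0.341, -0.001, -0.0]
ft_force: [-0.7, -0.2, 0.7]
grip_width: 0.0852
grip_force: 0.0
```

```bash
python3 - <<'E'
from h import *
from rig import robot
for n in ['wrist','top','side']:
    c=robot.camera(n);np.savez(n[0]+'5.npz',**c)
    if n=='wrist': cv2.imwrite('pics/w5.png',c['img'][:,:,::-1])
go(.574,.069,-.871,.235)
E
```

```text
shift [-0.0004 -0.0009  0.0008] head -0.8724 turn -0.0013758572963169513 p [0.5749 0.0686 0.2358] q [-0.074  0.45   1.535 -0.     1.156  0.798] tilt [-5.e-04 -0.e+00 -1.e+00]
```

View pics/w5.png

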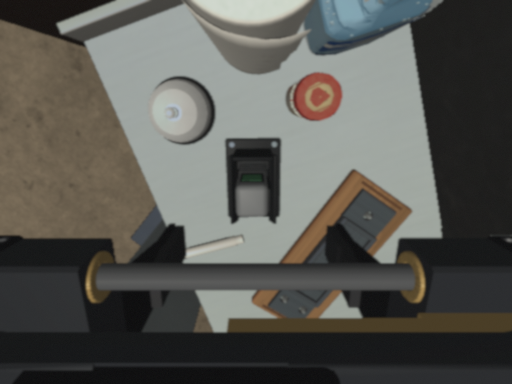

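The wrist view shows the handle's top face at about (236–270, 183–217), centre near (253,200). Rear screws are at (232,144) and (274,144), the bell button at (172,112).

```bash
python3 - <<'E'
from h import *
c=load('w5.npz');im=c['img'];g=cv2.cvtColor(im,cv2.COLOR_RGB2GRAY).astype(int)
print(c['xyz'])
print('row200',g[200,226:282].tolist());print('col252',g[160:226,252].tolist())
A,B=onz(c,232,144,.006),onz(c,274,144,.006);print('screws',A,B,np.linalg.norm(A-B),'fwd',np.arctan2(*(A-B)[:2][::-1])+np.pi/2)
print('top ctr',onz(c,252.5,200,.162))
print('bell',onz(c,172,112,.065))
t=load('top0.npz');s=load('side0.npz')
E
```

```text
[0.6366429  0.12079302 0.39709849]
row200 [153, 125, 82, 47, 36, 33, 28, 25, 34, 54, 79, 96, 106, 114, 120, 124, 126, 126, 125, 126, 125, 125, 124, 124, 123, 123, 122, 121, 120, 120, 119, 118, 118, 117, 115, 115, 111, 106, 98, 89, 79, 65, 51, 40, 32, 28, 28, 31, 34, 35, 34, 37, 53, 89, 129, 155]
col252 [39, 46, 50, 47, 43, 43, 45, 44, 43, 43, 43, 47, 45, 35, 33, 38, 41, 42, 42, 49, 51, 44, 45, 52, 61, 73, 85, 96, 105, 112, 117, 122, 123, 122, 123, 123, 123, 122, 122, 122, 122, 122, 121, 121, 121, 120, 119, 119, 118, 118, 117, 117, 116, 114, 110, 107, 121, 147, 161, 164, 164, 163, 163, 163, 164, 163]
screws [0.57577407 0.11106426 0.006     ] [0.61150534 0.06836076 0.006     ] 0.05568045258384151 fwd 3.83833188273098
top ctr [0.57436598 0.07232321 0.162     ]
bell [0.5701166  0.18451378 0.065     ]
```

Call:
pendant(offsets=[{"tx": 0.002, "ty": -0.0038, "tz": 0.005, "twist": 0.003}, {"tz": 0.012}, {"tz": 0.016}, {"tz": 0.016}, {"tz": 0.016}, {"tz": 0.016}, {"tz": 0.016}, {"tz": 0.014}, {"tz": 0.008}, {"tz": 0.0035}, {}, {}, {}])

```text
time: 15.95
position: [0.5749, 0.073, 0.1144]
tool_rot: [0.94, 0.341, 0.001, 0.0]
ft_force: [1.0, -0.1, -0.2]
grip_width: 0.0852
grip_force: 0.0
```

Call:
pendant(offsets=[{}, {}, {}, {}, {}, {}, {}, {}, {}, {}, {}, {}], aperture=0.01, force=32)

```text
time: 16.95
position: [0.5742, 0.0728, 0.1135]
tool_rot: [0.94, 0.341, 0.0, 0.0]
ft_force: [0.9, -0.8, -1.1]
grip_width: 0.028
grip_force: 32.0
```

Call:
pendant(offsets=[{"tz": -0.004}, {"tz": -0.008}, {"tz": -0.012}, {"tz": -0.016}, {"tz": -0.016}, {"tz": -0.016}, {"tz": -0.012}, {"tz": -0.008}, {"tz": -0.003}, {}, {}])

```text
time: 17.87
position: [0.5736, 0.073, 0.2081]
tool_rot: [0.94, 0.341, -0.0, -0.0]
ft_force: [-0.6, -0.5, -2.7]
grip_width: 0.028
grip_force: 32.0
```

```bash
python3 - <<'E'
from h import *
from rig import robot
o=robot.get_obs();print(o['grip_width'],o['ft_force'])
w=np.array([.5374,-.0988]); f=-np.pi/2
# tool-x = backward of thermometer ; fwd=-pi/2 -> tool y heading 0
p=w-.108*np.array([np.cos(f),np.sin(f)])
go(*p,0.0,.1875)
c=robot.camera('side');np.savez('s6.npz',**c);cv2.imwrite('pics/s6.png',cv2.resize(c['img'][100:260,150:330],None,fx=4,fy=3.7)[:592,:,::-1])
E
```

```text
0.027955697020434888 [-0.58214615 -0.45105661 -2.74978238]
shift [-0.0687  0.0257  0.0207] head -0.874 turn -0.8739856896650515 p [0.5736 0.073  0.2081] q [-0.067  0.482  1.567  0.     1.093  0.807] tilt [-1.1e-03  1.0e-04 -1.0e+00]
```

View pics/s6.png

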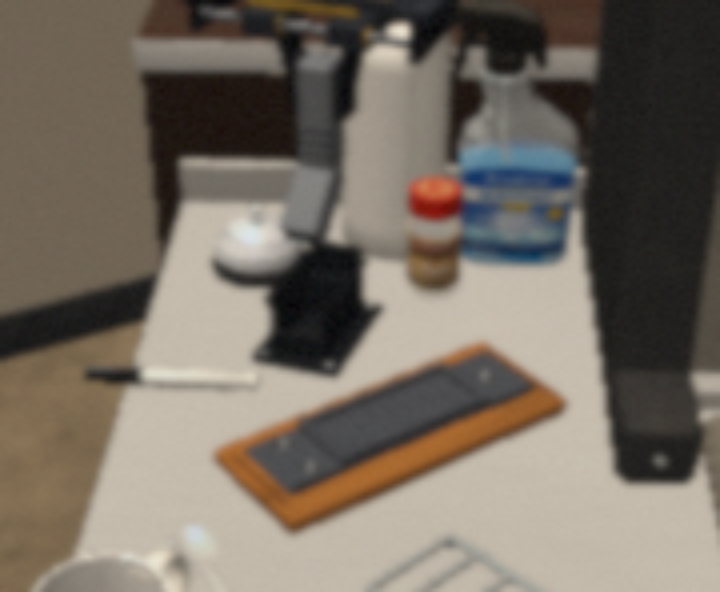

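The side view shows the thermometer held upright, clear of the holder, and the plate flat on the board.

Call:
pendant(offsets=[{"twist": -0.06}, {"twist": -0.12}, {"twist": -0.12}, {"twist": -0.12}, {"twist": -0.12}, {"twist": -0.12}, {"twist": -0.12}, {"twist": -0.094}, {"tx": -0.01, "ty": -0.006}, {"tx": -0.016, "ty": -0.009, "tz": 0.002}, {"tx": -0.016, "ty": -0.009, "tz": 0.006}, {"tx": -0.014, "ty": -0.008, "tz": 0.006}, {"tx": -0.008, "ty": -0.004, "tz": 0.005}, {"tz": 0.0015}, {}, {}])

```text
time: 19.25
position: [0.5386, 0.0092, 0.188]
tool_rot: [0.707, 0.707, 0.0, 0.0]
ft_force: [0.6, 0.2, -1.7]
grip_width: 0.0282
grip_force: 32.0
```

```bash
python3 -c "
from h import *
go(.5374,.0092,0,.1875)"
```

```text
shift [ 0.     -0.0012  0.0005] head -0.0009 turn -0.0008997580566227903 p [0.5386 0.0092 0.188 ] q [-1.910e-01  4.570e-01  1.686e+00  1.000e-03  9.970e-01 -1.900e-01] tilt [ 5.e-04  4.e-04 -1.e+00]
```

Call:
pendant(offsets=[{"ty": -0.001}, {}, {}, {}, {}, {}, {}, {}, {}, {}, {}, {}, {}, {}, {}, {}, {}, {}, {}, {}])

```text
time: 20.92
position: [0.5371, 0.0089, 0.188]
tool_rot: [0.707, 0.707, -0.0, -0.0]
ft_force: [-0.2, -0.3, -2.2]
grip_width: 0.0281
grip_force: 32.0
```

```bash
python3 - <<'E'
from h import *
from rig import robot
for n in ['side','top','wrist']:
    c=robot.camera(n);np.savez(n[0]+'7.npz',**c)
    if n!='wrist':
        for P in [(.5374,.0092,.118),(.5374,-.0353,.0935),(.5374,-.0988,.03)]: print(n,np.round(proj(c,P),1))
s=load('s7.npz')['img'][120:240,190:290];w=load('w7.npz')['img']
cv2.imwrite('pics/z7.png',np.hstack([cv2.resize(s,(330,396)),cv2.resize(w,(470,396))])[:,:,::-1])
E
```

```text
side [230.8 167.9]
side [238.1 182. ]
side [248.9 210.6]
top [197.9 188.1]
top [216.4 189.7]
top [241.4 193.7]
```

View pics/z7.png

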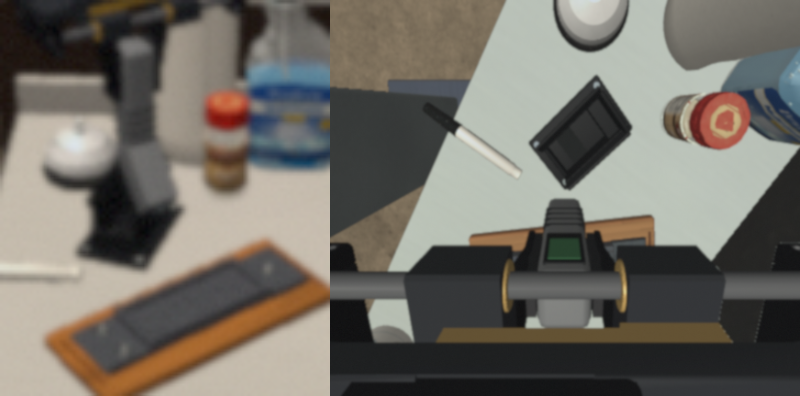

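The nose sits where predicted, about (238,182) in the side view, upright and pointing at the well with no contact. That was the 11th picture, one over the limit of 10, so I'll view no more and use numbers only. Now back to the holder.

Call:
pendant(offsets=[{"tz": -0.01}, {"tx": 0.008, "ty": 0.004, "tz": -0.01}, {"tx": 0.016, "ty": 0.009}, {"tx": 0.016, "ty": 0.01}, {"tx": 0.016, "ty": 0.01}, {"tx": 0.008, "ty": 0.004}, {"twist": 0.06}, {"twist": 0.12}, {"twist": 0.12}, {"twist": 0.12}, {"twist": 0.12}, {"twist": 0.12}, {"twist": 0.12}, {"twist": 0.094}, {}, {}, {}])

```text
time: 22.48
position: [0.574, 0.0728, 0.2083]
tool_rot: [0.94, 0.342, -0.0, 0.0]
ft_force: [-0.4, 0.8, -2.2]
grip_width: 0.0285
grip_force: 32.0
```

```bash
python3 -c "
from h import *
go(.5742,.0728,-.8745,.1135)"
```

```text
shift [0.0002 0.0001 0.0948] head -0.872 turn 0.002548242843279702 p [0.574  0.0728 0.2083] q [-0.067  0.482  1.567 -0.     1.093  0.805] tilt [-0.e+00 -2.e-04 -1.e+00]
```

Call:
pendant(offsets=[{"tz": 0.006, "twist": 0.002}, {"tz": 0.01}, {"tz": 0.01}, {"tz": 0.01}, {"tz": 0.01}, {"tz": 0.01}, {"tz": 0.01}, {"tz": 0.01}, {"tz": 0.008}, {"tz": 0.005}, {"tz": 0.003}, {"tz": 0.001}, {}, {}])

```text
time: 23.65
position: [0.5745, 0.0729, 0.1155]
tool_rot: [0.94, 0.34, 0.0, 0.0]
ft_force: [-0.2, -0.0, -2.6]
grip_width: 0.0283
grip_force: 32.0
```

Call:
pendant(offsets=[{"tz": 0.001}, {"tz": 0.0008}, {}, {}])

```text
time: 23.98
position: [0.5745, 0.0729, 0.1136]
tool_rot: [0.94, 0.34, 0.0, 0.0]
ft_force: [-0.1, -0.2, -1.3]
grip_width: 0.0281
grip_force: 32.0
```

Call:
pendant(offsets=[{}, {}, {}, {}, {}, {}, {}], aperture=0.085)

```text
time: 24.57
position: [0.5741, 0.0729, 0.1133]
tool_rot: [0.94, 0.34, 0.0, 0.0]
ft_force: [-0.4, 0.3, -0.0]
grip_width: 0.0671
grip_force: 0.0
```

Call:
pendant(offsets=[{"tz": -0.01}, {"tz": -0.02}, {"tz": -0.03}, {"tz": -0.03}, {"tz": -0.03}, {"tz": -0.02}, {}, {}, {}])

```text
time: 25.32
position: [0.5733, 0.073, 0.2529]
tool_rot: [0.94, 0.34, -0.001, -0.0]
ft_force: [-0.7, -0.5, -0.1]
grip_width: 0.0849
grip_force: 0.0
```

```bash
python3 - <<'E'
from h import *
from rig import robot
c=robot.camera('wrist');t=robot.camera('top');s=robot.camera('side');np.savez('w8.npz',**c)
g=cv2.cvtColor(c['img'],cv2.COLOR_RGB2GRAY).astype(int)
b=load('w5.npz')
r=[u for u in range(226,282) if 90<g[200,u]<140];print('handle row200',r[0],r[-1])
print(g[160:226:3,252].tolist())
for n,im,i0 in [('top',t,'top0.npz'),('side',s,'side0.npz')]: pass
# bell in wrist: button highlight; foot as circle
hs=cv2.cvtColor(c['img'],cv2.COLOR_RGB2GRAY)[60:160,130:230]
ci=cv2.HoughCircles(cv2.medianBlur(hs,3),cv2.HOUGH_GRADIENT,1,50,param1=100,param2=20,minRadius=20,maxRadius=45)
print(None if ci is None else ci[0][:3]+[130,60,0])
go(.5744,.0727,-.8745,.235)
E
```

```text
handle row200 231 281
[46, 43, 42, 46, 35, 42, 45, 66, 102, 124, 126, 126, 125, 123, 121, 120, 116, 84, 143, 165, 164, 164]
[[188.5        111.5         32.40000153]]
shift [0.0009 0.0011 0.0167] head -0.8761 turn -0.0015710251651719354 p [0.5731 0.073  0.2517] q [-0.067  0.432  1.518  0.     1.195  0.809] tilt [-3.4e-03  2.0e-04 -1.0e+00]
```

```bash
python3 - <<'E'
from h import *
c=load('top0.npz');g=cv2.cvtColor(c['img'],cv2.COLOR_RGB2GRAY)
def hough(im,x0,x1,y0,y1,r0,r1,c,z,lab):
    w=cv2.resize(im[y0:y1,x0:x1],None,fx=4,fy=4,interpolation=cv2.INTER_CUBIC)
    ci=cv2.HoughCircles(cv2.medianBlur(w,5),cv2.HOUGH_GRADIENT,1,400,param1=100,param2=15,minRadius=r0*4,maxRadius=r1*4)
    if ci is None: print(lab,None);return
    a=ci[0][0]/4+[x0,y0,0];print(lab,a,[ (onz(c,a[0]-.4,a[1]-.4,zz).round(4)[:2]).tolist() for zz in z],'R',a[2]*np.linalg.norm(onz(c,a[0],a[1],z[0])-onz(c,a[0]+1,a[1],z[0])))
hough(g,95,160,80,150,18,26,c,[.228],'roll top')
hough(g,110,165,160,210,12,20,c,[.02,.01,.03],'bell top-cam')
w=load('w8.npz');gw=cv2.cvtColor(w['img'],cv2.COLOR_RGB2GRAY)
hough(gw,130,240,50,170,24,45,w,[.02,.01,.03],'bell wrist')
# button: brightest small blob near
s=load('side0.npz');gs=cv2.cvtColor(s['img'],cv2.COLOR_RGB2GRAY)
hough(gs,195,235,145,185,8,16,s,[.02],'bell side')
for lab,cc,gg,(u,v) in [('top',c,g,(133,182)),('w5',load('w5.npz'),cv2.cvtColor(load('w5.npz')['img'],cv2.COLOR_RGB2GRAY),(172,112))]:
    p=gg[v-8:v+9,u-8:u+9];print(lab);print(p[::1,::1] if lab=='top' else p[::2,::2])
E
```

```text
roll top [121.625      111.625       19.97500038] [[0.6964, 0.1753]] R 0.04510372210608038
bell top-cam [136.625      185.375       15.80000019] [[0.5651, 0.1817], [0.567, 0.1839], [0.5632, 0.1795]] R 0.04190128538253971
bell wrist [185.875      113.125       33.52500153] [[0.567, 0.1871], [0.5652, 0.1887], [0.5687, 0.1856]] R 0.043581394392223166
bell side [213.875      162.875       14.47500038] [[0.5734, 0.2095]] R 0.05094679466345977
top
[[160 144 134 143 161 174 172 172 174 173 171 169 167 164 146 131 124]
 [145 135 147 168 177 181 180 178 177 175 175 173 174 172 166 155 137]
 [141 149 176 184 182 181 179 178 178 176 175 174 174 173 174 170 157]
 [153 170 183 185 184 182 182 181 179 178 177 176 174 174 174 173 169]
 [172 184 184 186 186 184 180 176 175 181 182 178 175 174 173 175 175]
 [183 190 188 188 187 182 177 167 159 177 190 184 177 177 177 177 178]
 [185 190 189 190 187 182 189 184 157 146 181 193 183 179 179 178 178]
 [189 191 192 191 191 189 193 189 171 146 162 189 187 182 181 180 179]
 [195 193 194 194 193 192 190 187 174 152 147 184 189 186 182 181 181]
 [196 194 195 1
[... 208 characters left out ...]
198 197 197 196 196 195 196 198 198 196 194 193 190 191 188]
 [193 197 197 197 196 196 194 194 195 196 197 197 196 193 190 192 189]
 [180 192 196 197 197 197 194 194 195 195 196 197 197 194 194 191 183]
 [173 181 192 195 196 195 195 195 194 195 196 197 196 195 194 187 171]
 [177 176 181 191 196 197 194 194 195 196 197 198 198 195 189 174 164]]
w5
[[186 186 188 190 189 187 185 181 178]
 [187 187 183 182 180 180 186 186 181]
 [184 175 167 159 152 158 164 184 185]
 [182 175 177 169 153 159 155 166 187]
 [182 181 183 179 158 148 161 162 186]
 [186 181 181 178 158 148 160 164 187]
 [183 175 175 168 154 155 157 178 187]
 [185 180 177 171 176 180 181 188 182]
 [183 182 184 185 187 187 186 182 177]]
```

```bash
python3 - <<'E'
from h import *
print(onz(load('top0.npz'),133.2,181.7,.064),onz(load('w5.npz'),172,112.3,.064))
go(.569,.184,.925,.25)
E
```

```text
[0.56530387 0.1800503  0.064     ] [0.56965602 0.18452206 0.064     ]
shift [ 0.0679 -0.0879  0.0018] head -0.8761 turn -1.8010710251651716 p [0.5731 0.073  0.2517] q [-0.067  0.432  1.518  0.     1.195  0.809] tilt [-3.4e-03  2.0e-04 -1.0e+00]
```

Call:
pendant(offsets=[{"tx": 0.012, "ty": -0.016}, {"tx": 0.018, "ty": -0.024}, {"tx": 0.018, "ty": -0.024}, {"tx": 0.018, "ty": -0.022}, {"twist": -0.12}, {"twist": -0.12}, {"twist": -0.12}, {"twist": -0.12}, {"twist": -0.12}, {"twist": -0.12}, {"twist": -0.12}, {"twist": -0.12}, {"twist": -0.12}, {"twist": -0.12}, {"twist": -0.12}, {"twist": -0.12}, {"twist": -0.12}, {"twist": -0.12}, {"twist": -0.12}], aperture=0)

```text
time: 27.05
position: [0.5691, 0.1812, 0.2518]
tool_rot: [0.315, 0.949, -0.001, -0.001]
ft_force: [-0.9, -0.6, -0.6]
grip_width: 0.0004
grip_force: 0.0
```

Call:
pendant(offsets=[{"tz": 0.02}, {"tz": 0.02}, {"tz": 0.01}, {}, {}, {}, {}])

```text
time: 27.63
position: [0.5706, 0.1814, 0.2042]
tool_rot: [0.318, 0.948, 0.0, 0.001]
ft_force: [-0.1, -0.1, -0.0]
grip_width: 0.0004
grip_force: 0.0
```

```bash
python3 - <<'E'
from h import *
from rig import robot
w=robot.camera('wrist');np.savez('w9.npz',**w);g=cv2.cvtColor(w['img'],cv2.COLOR_RGB2GRAY)
u,v=np.round(proj(w,(.567,.182,.064))).astype(int);print('expected px',u,v)
y0,x0=v-60,u-70
q=cv2.resize(g[y0:v+60,x0:u+70],None,fx=3,fy=3,interpolation=cv2.INTER_CUBIC)
ci=cv2.HoughCircles(cv2.medianBlur(q,5),cv2.HOUGH_GRADIENT,1,300,param1=100,param2=15,minRadius=75,maxRadius=180)
if ci is not None:
    a=ci[0][0]/3+[x0,y0,0];print('dome',a,onz(w,a[0],a[1],.02),a[2]*np.linalg.norm(onz(w,a[0],a[1],.02)-onz(w,a[0]+1,a[1],.02)))
np.set_printoptions(linewidth=200);print(g[v-22:v+23:2,u-22:u+23:2])
go(.567,.182,.925,.08)
E
```

```text
expected px 252 179
dome [256.16666412 164.16666794  33.66666794] [0.56461367 0.18960441 0.02      ] 0.04028738457654523
[[199 204 207 212 222 227 227 226 226 226 227 228 228 229 229 229 229 229 228 227 227 226 218]
 [199 204 208 218 226 226 226 226 226 226 227 228 228 228 229 229 229 228 228 227 227 226 223]
 [198 203 212 224 227 226 226 226 226 226 226 227 228 229 229 229 229 229 228 227 226 225 224]
 [197 202 216 225 226 226 226 226 226 226 225 226 227 228 229 229 229 228 228 227 226 224 223]
 [195 202 218 224 225 226 226 226 226 226 226 226 227 227 228 228 228 227 227 226 224 223 223]
 [194 201 220 223 224 225 226 226 226 227 227 222 213 208 219 226 227 226 226 224 224 223 222]
 [192 201 220 222 222 223 224 225 226 227 222 207 212 215 212 213 226 227 224 223 222 222 221]
 [188 198 219 
[... 983 characters left out ...]
04 204 203 203 202 196 186 169 155 150 150 166]
 [206 206 206 204 194 170 155 154 153 158 165 169 171 170 170 168 160 153 149 148 155 181 198]
 [206 206 206 205 204 198 183 171 160 152 149 148 148 148 147 147 146 149 159 175 193 204 206]
 [206 206 206 205 204 205 205 204 197 184 174 168 166 164 169 172 175 189 200 204 206 207 206]
 [206 206 206 205 205 205 206 206 206 204 204 203 202 203 204 205 206 207 207 207 207 207 206]
 [207 206 206 206 205 205 205 206 206 205 206 205 205 205 206 207 208 207 207 207 207 207 207]]
shift [ 0.0034 -0.0018  0.1243] head 0.9241 turn -0.0009394552769026454 p [0.5705 0.1814 0.2044] q [ 0.121  0.512  1.522 -0.     1.106 -0.803] tilt [ 2.2e-03  3.0e-04 -1.0e+00]
```

```bash
python3 - <<'E'
from h import *
b=onz(load('w9.npz'),256,174.2,.064);print(b)
b=(b+[.5697,.1845,.064])/2;print(b);go(b[0],b[1],.925,.072)
E
```

```text
[0.56580134 0.1881904  0.064     ]
[0.56775067 0.1863452  0.064     ]
shift [0.0054 0.0021 0.1323] head 0.9241 turn -0.0009394552769026454 p [0.5705 0.1814 0.2044] q [ 0.121  0.512  1.522 -0.     1.106 -0.803] tilt [ 2.2e-03  3.0e-04 -1.0e+00]
```

Call:
pendant(offsets=[{"tx": 0.0054, "ty": 0.002, "tz": 0.01}, {"tz": 0.02}, {"tz": 0.02}, {"tz": 0.02}, {"tz": 0.02}, {"tz": 0.02}, {"tz": 0.014}, {"tz": 0.008}, {}, {}, {}])

```text
time: 28.6
position: [0.5674, 0.1863, 0.0721]
tool_rot: [0.318, 0.948, 0.0, 0.001]
ft_force: [0.3, -1.1, -0.2]
grip_width: 0.0001
grip_force: 0.0
```

Call:
pendant(offsets=[{"tz": 0.002}, {"tz": 0.002}, {"tz": 0.002}, {"tz": 0.002}, {"tz": 0.001}, {}, {}])

```text
time: 29.18
position: [0.5671, 0.1862, 0.0629]
tool_rot: [0.318, 0.948, 0.0, 0.0]
ft_force: [-0.1, 0.1, 5.1]
grip_width: 0.0004
grip_force: 2.6
```

Call:
pendant(offsets=[{"tz": 0.001}, {"tz": 0.0006}, {}, {}])

```text
time: 29.52
position: [0.5671, 0.1862, 0.0618]
tool_rot: [0.318, 0.948, 0.0, 0.001]
ft_force: [-1.6, 0.4, 7.8]
grip_width: 0.0005
grip_force: 3.8
```

Call:
pendant(offsets=[{"tz": 0.0007}, {"tz": 0.0005}, {}, {}])

```text
time: 29.85
position: [0.5671, 0.1862, 0.0615]
tool_rot: [0.318, 0.948, 0.0, 0.001]
ft_force: [-2.3, -0.3, 12.8]
grip_width: 0.0004
grip_force: 6.3
```

Call:
pendant(offsets=[{"tz": -0.003}, {"tz": -0.01}, {"tz": -0.02}, {"tz": -0.03}, {"tz": -0.04}, {"tz": -0.04}, {"tz": -0.03}, {"tz": -0.01}, {}, {}, {}, {}])

```text
time: 30.85
position: [0.5651, 0.1859, 0.2399]
tool_rot: [0.318, 0.948, -0.001, -0.002]
ft_force: [-0.7, -0.3, -0.6]
grip_width: 0.0003
grip_force: 0.0
```

The force jumped to 12.8 N at the end of travel, so the plunger bottomed out after the thermometer was back. The arm is now clear and everything is let go, so I'm handing in.

```bash
python3 -c "
from rig import robot
print(robot.hand_in())"
```

```text
the job is handed in; nothing more can be done
None
```

The job is handed in at about 31 s with every step done, though the judge returned no verdict: plate on its studs, thermometer aimed about 1.7 s and put back, bell rung last; I viewed 11 pictures, one over the limit of 10.

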